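# Moisture check on a clamped picture-frame moulding

## Robot

A 6-joint arm with a two-finger parallel gripper is mounted at the origin on the work surface. World frame = base frame: x ahead of the robot, y to its left, z up, the work surface at z = 0. Lengths are in m, angles in rad, forces in N, time in s.
With the tool pointing down it reaches from about 0.35 to 0.975 m from the base axis. Payload 17.4 kg.
Tool frame: the origin (TCP) lies midway between the tips of the shut fingers; the grasp point (between the pads) lies 19 mm behind it; z points along the fingers, y is the line along which they close (so a half turn about z gives the same grasp; the last joint's range is limited). The gripper opens to 85 mm and grips with 20 to 120 N. Pads are 22 mm wide; open, the fingers measure 114 mm over their backs; the gripper's body (76 mm by 85 mm) begins 54 mm behind the grasp point. The pads swing forward as they close: fully open they stand 13 mm farther back than shut.
Start: joints at [-1.26, 0.116, 1.442, -0, 1.584, -0.038], TCP at [0.231, -0.634, 0.231] pointing down, gripper open.
Joint ranges: [-2.83, 2.83], [-0.83, 2.19], [0.07, 2.5], [-1.14, 4.28], [0.01, 3], [-2.97, 2.97]. Speed limits (rad/s): [1.89, 1.89, 2.22, 3.14, 3.14, 3.14].

## Interface

Orientations are given as a rotation vector (axis times angle).
In Python, from workcell import r, eyes gives the robot as it stands.
- The arm moves only by the tool servo_tool, never from a script. Its argument "motion" is a list of rows, each an object of numbers: "x", "y", "z": the shift along the tool's x, y, z in m; "roll": the turn about the tool's z in rad. In form: [{"x": .., "y": .., "z": .., "roll": ..}, ...]. A call has 1 to 20 rows; each row shifts and turns the commanded pose from where the row before left it, along the tool's axes as they then stand; what a row does not reach is not made up. A row lasts 1/10 s, in which the tool goes at most 50 mm and 8.59 degrees, less where a joint would pass 70% of its speed; a pose out of reach is approached as far as the arm can. A call is refused whole if a number of a shift passes 0.05 or a number of a turn 0.15, either way. A call with a gripper value outside its range is refused whole. "hand" is the gripper's target within -1 to 1 (shut at 1, half-way at 0, fully open at -1), set as the call begins (left out, the last holds). The fingers move at their own pace and stop on an object; the grip force is fixed at half the most. Time passes only in rows, so rows that do not move let the fingers close. It gives the time, the measured TCP pose, the force, the opening and the grip force at its end, in the units of the state.
- r.get_obs(): the state, without advancing time (a new reading comes with each control period).
- eyes.get_image(name): name is "side" or "top" or "wrist"; returns the picture (420x560x3 uint8, blue, green, red); there is no depth.
- eyes.get_calibration(name): a dict with "K" (3x3 intrinsics, pixels), "R" (3x3) and "t" (3): a world point X has camera coordinates R X + t. Camera axes: x right, y down, z forward; pixel columns grow to the right and rows downward; lengths in m; the calibration is good to about 2 mm. A picture is of the moment at which its call begins: read the wrist's pose just before it. get_calibration takes no time and is no camera call; for the wrist camera it gives the pose at the moment of the call.
- r.finish_job(): hands the job in; it is judged then, once.
The state is a dict: "clock": time; "q": joint angles; "qvel": joint speeds; "joint_efforts": joint torques, N m; "tool_pos": TCP position; "tool_rot": TCP orientation; "wrist_force": force on the tool from outside, world axes, zero at the start; "wrist_torque": the same for the moment, N m; "finger_gap": opening from 0.0 (shut) to 1.0 (fully open); "finger_force": force on a finger pad.
Only numpy, scipy, OpenCV 4.12 (cv2) and the standard library are available. Lean on these libraries where they do the work, as an engineer would, in place of code of your own. Each camera call takes 0.05 s, during which the arm holds its last target. There are 200 camera calls.

## Task

Clear the loose offcut off the clamped pine moulding and put it in the aluminium offcuts bin, then take the yellow moisture meter out of its stand and set its sprung brass foot on the white centre of the blue marked spot, with the meter square to the moulding's sloping face. Press only lightly, so that the foot is part-way in and not hard against its stop, and keep it still there for at least two seconds; finish while still holding the meter on the spot like that. Leave the glass cutter, the copper ruler, the amber jar and the red tape measure where they are.

Things in the scene. Friction and masses are not known exactly. Their poses are not given: they have to be found in the camera images.
- moulding: Pine moulding on a plywood jig, fixed, 400 mm long (y), 76 deep (x); origin on the bench under its middle. Its flat top face, 70 mm deep in plan, slopes up 20 degrees to +x: 46 mm high in front, 58.7 in the middle, 71.5 at the back, where a bead sticks up 3 mm. Two chrome spring clamps 175 mm either side of the middle, up to 85 mm high, orange handles out behind (to x = 131 mm)
- face: Frame of the moulding's sloping face: origin on the face at its middle, z square out of the face (20 degrees off vertical, leaning to the robot side), y along the moulding, x up the slope
- mark_spot (a point): The marked spot: centre of a round sticker on the middle line of the sloping face, blue 26 mm with a white 18 mm centre, at the level of the face. Hidden under the offcut at the start. Its axes are those of moulding (not tilted)
- offcut_center (a point): Centre of the loose offcut, a brown pine block with a dark band, 45 g, standing on the sloping face over the mark and leaning with it: 36 mm along the moulding, 46 mm up the slope, 50 mm tall square to the face; this point is 25 mm out from the face. Its y axis runs through the 36 mm; its z axis starts vertical although the block leans 20 degrees
- yoke: Dark steel yoke, fixed, that carries the bin: base 100 x 222 mm, side cheeks 100 mm high; origin on the bench under its middle, y along the bin's tilt axis
- bin_floor (a point): Middle of the inner floor of the cast aluminium offcuts bin, an open box 170 (x) by 200 (y) by 100 mm high outside, walls 5 mm, rim 95 mm above this point along its z axis; the rim is about 125 mm above the bench when level, up to about 150 mm at one side when tilted
- bin (a joint): Tilt of the bin about the yoke's y axis, rad, 0 level to 0.35; positive raises its far (+x) side, so that the mouth leans to -x. Stiff (2.5 N m friction), it stays where it is; need not be moved
- stand: Grey stand for the meter, fixed, 74 x 62 mm, 75 mm high; origin on the bench under its middle. The meter stands upright in its pocket, 30 mm deep with 2 mm play at each side, pulled out straight up
- meter_grip (a point): Grip point on the axis of the yellow moisture meter (0.15 kg). Handle 38 (x) by 26 (y) by 100 mm tall (z, up at the start); this point is 28 mm under its top, 117 mm above the bench and 42 mm above the stand's top. Grip along meter y, over the 26 mm. The brass foot's tip is 106 mm from here along meter -z; under the handle is a nose, 18 mm long and wide, then the foot
- meter_tip (a point): Outermost point of the meter's brass foot (round-ended pin, 10 mm diameter) that sticks 16 mm out of the black nose, at the meter's lower end
- foot (a joint): How far the foot is pushed into the meter, m: 0 free, 0.012 hard against its stop. Spring: 0.9 N to start moving, 300 N/m, so 2.7 N at 6 mm and 4.5 N at the stop
- cutter: Glass cutter with black bakelite handle, 135 mm, lying; leave alone
- ruler: Copper ruler 300 x 30 x 4 mm, lying; leave alone
- jar: Amber jar 66 mm wide, 75 mm tall; leave alone
- tape: Red tape measure 65 x 35 x 62 mm; leave alone

How it is judged:
On the way, in this order (a step that is already met when the one before it is completed fails the run):
1. the offcut lies in the bin, let go and at rest (x of offcut_center in the frame of bin_floor between -0.08 and 0.08 m and y of offcut_center in the frame of bin_floor between -0.095 and 0.095 m and z of offcut_center in the frame of bin_floor between 0 and 0.07 m and contact force between the fingers and offcut below 0.05 N and linear speed of offcut below 0.03 m/s), for 0.2 s.
2. the meter is lifted out of its stand in the fingers (contact force between the fingers and meter above 2 N and contact force between meter and stand below 0.05 N and height (world z) of meter_grip above 0.155 m), for 0.1 s.
3. the foot is held on the marked spot, square to the face, lightly pressed, for 2 s (distance between meter_tip and mark_spot below 0.009 m and angle between the z axis of meter_grip and the z axis of face, either way round below 0.15 rad and value of joint foot between 0.0015 and 0.011 m and contact force between foot and moulding between 0.8 and 8 N and contact force between the fingers and meter above 2 N and linear speed of meter below 0.02 m/s), for 1.9 s.
At the end, for the whole second after the job is handed in: Offcut released in the bin; meter held in the fingers, foot tip within 9 mm of the spot's centre, axis within 0.15 rad of square to the sloping face, foot 1.5 to 11 mm in, pressing 0.8 to 8 N, still (under 20 mm/s), and so for 2 s (all of step 1 and all of step 3); the arm keeps its last pose, push and grip.
It fails at once if the glass cutter, copper ruler, jar, tape measure (any of them) is moved more than 30 mm (distance of any of cutter, ruler, jar, tape from where it was at the start of the episode above 0.03 m).
It fails at once if the meter is pressed on the moulding with more than 15 N (contact force between meter and moulding above 15 N).
It also fails if it takes over 64 s, if anything falls off the work surface, if the arm or the gripper's body presses on something with over 40 N, if the wrist force passes 120 N, or if a joint passes its speed limit or range.

## Working session

There is one attempt and no reset: what is moved stays moved. The work goes in short steps, Python scripts to look and compute and a tool call to move; the robot and the scene stay as the last step left them, time stands still between calls to the robot, and variables do not carry over. Pictures are saved under pics/ and viewed, at most 10 in all, crops included, and the job is handed in when it is done.

Besides the shell and the picture viewer there is one more tool, called after ">>>" by a JSON object that holds its "name" and its "arguments". servo_tool: Moves the arm, as the interface text tells. Its arguments: {"type":"object","properties":{"motion":{"type":"array"},"hand":{"type":"number"}},"required":["motion"]}

```bash
mkdir -p pics; ls; python3 - <<'E'
from workcell import r, eyes
import cv2, numpy as np
for n in("top","side"):
    cv2.imwrite(f"pics/{n}0.png",eyes.get_image(n)); c=eyes.get_calibration(n)
    print(n,np.round(c["K"],1).tolist(),np.round(c["R"],3).tolist(),np.round(c["t"],3), "pos",np.round(-np.array(c["R"]).T@c["t"],3))
o=r.get_obs(); print(o["clock"],o["tool_pos"],o["tool_rot"],o["wrist_force"])
E
```

```text
pics
top [[407.7, 0.0, 278.3], [0.0, 407.7, 213.1], [0.0, 0.0, 1.0]] [[-0.02, -1.0, -0.006], [-0.985, 0.02, -0.171], [0.172, 0.002, -0.985]] [0.016 0.551 0.901] pos [0.388 0.002 0.982]
side [[498.0, 0.0, 283.0], [0.0, 498.0, 210.3], [0.0, 0.0, 1.0]] [[-0.713, -0.701, -0.015], [-0.527, 0.55, -0.648], [0.462, -0.454, -0.762]] [0.409 0.368 0.99 ] pos [0.028 0.534 0.998]
0.1 [ 0.2306463  -0.63418797  0.23061512] [-3.09289302e+00 -5.44952582e-01  2.22632963e-04] [-0.09287456  1.01665318 -0.83458762]
```

View pics/top0.png

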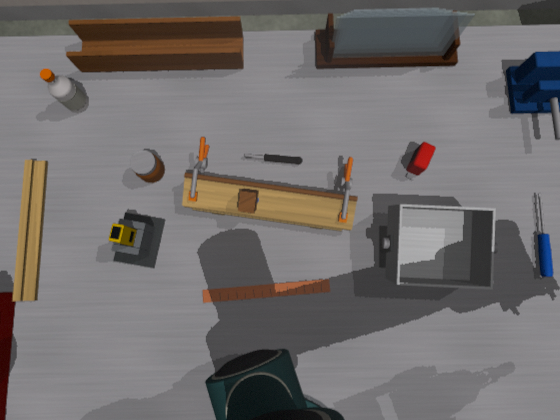

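View pics/side0.png

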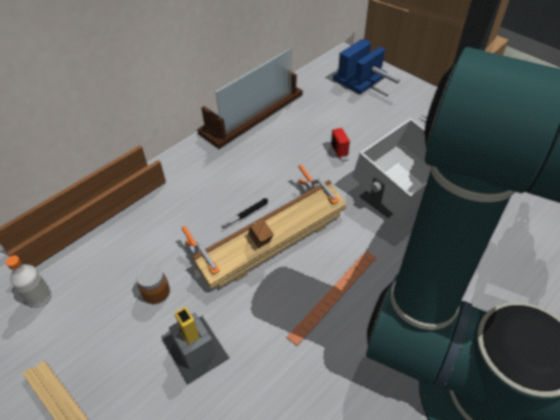

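The top view shows the offcut at about (247,200), the meter at (123,234) in its stand, the bin at (445,245), and the moulding from (183,190) to (355,212), slightly yawed. The side view agrees, with the offcut at (261,233) and the meter at (187,325).

```bash
python3 - <<'E'
import cv2, numpy as np
t=cv2.imread("pics/top0.png"); s=cv2.imread("pics/side0.png")
f=lambda im,x,y,w,h,k:cv2.resize(im[y:y+h,x:x+w],None,fx=k,fy=k,interpolation=cv2.INTER_CUBIC)
a=np.hstack([f(t,220,175,60,50,6.5),f(t,100,205,60,50,6.5)])
b=np.hstack([f(s,235,205,60,50,6.5),f(s,165,295,60,50,6.5)])
cv2.imwrite("pics/c1.png",np.clip(np.vstack([a,b])*1.5,0,255).astype(np.uint8))
a=f(t,175,130,190,110,4.2); cv2.imwrite("pics/c2.png",np.clip(a*1.4,0,255).astype(np.uint8))
E
```

```text
(no output)
```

View pics/c1.png

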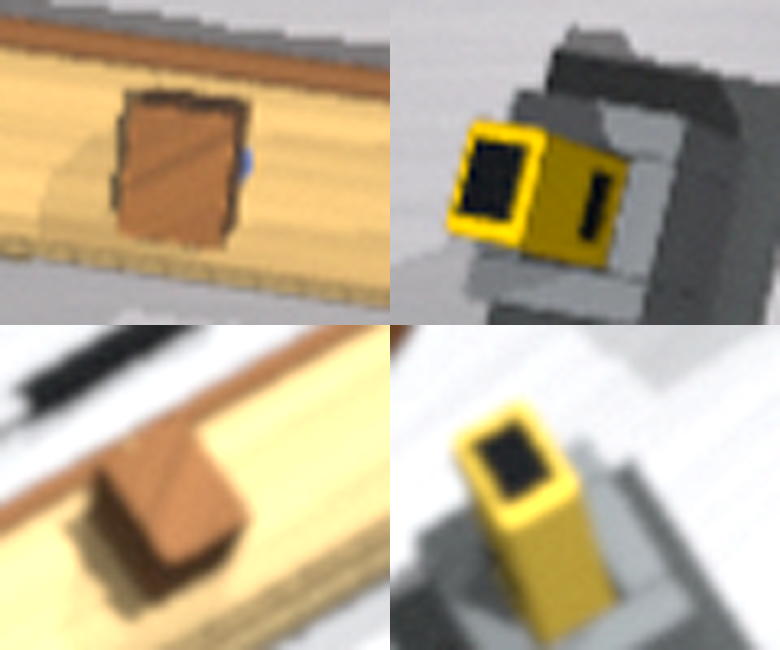

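View pics/c2.png

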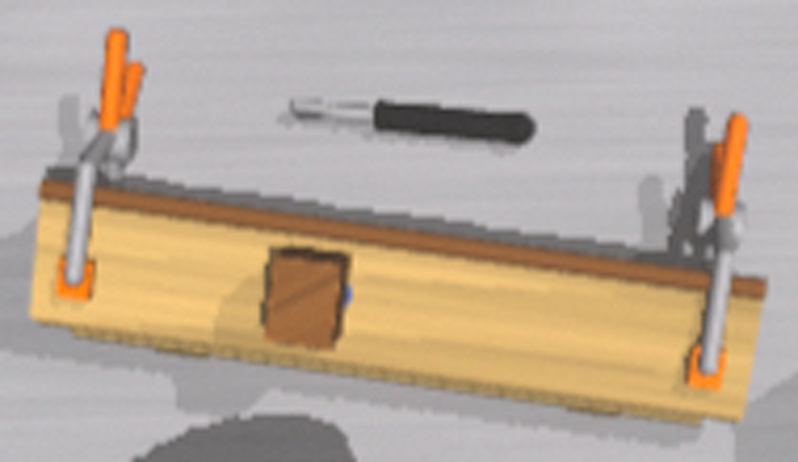

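The crops give usable corners. Offcut top face in the top view: about (239.7,191), (257,192), (254.6,212.7), (238,211). Meter top face: (112.6,223.8) to (124.3,225), (120.3,243), (108.8,241).

```bash
cat > h.py <<'E'
import numpy as np, cv2
from scipy.spatial.transform import Rotation as Ro
from workcell import r, eyes
def ray(n,p,c=None):
    c=c or eyes.get_calibration(n); R=np.array(c["R"]); d=R.T@np.linalg.solve(np.array(c["K"]),[p[0],p[1],1]); return -R.T@np.array(c["t"]),d
def onz(n,p,z,c=None):
    o,d=ray(n,p,c); return o+d*(z-o[2])/d[2]
def tri(p,q,a="top",b="side"):
    (o,d),(u,e)=ray(a,p),ray(b,q); s=np.linalg.lstsq(np.c_[d,-e],u-o,rcond=None)[0]; A=o+s[0]*d;B=u+s[1]*e; return (A+B)/2,np.linalg.norm(A-B)
def go(target,yaw=None):
    "delta in tool axes after rolling tool y to world heading yaw (mod pi)"
    o=r.get_obs(); R=Ro.from_rotvec(o["tool_rot"]).as_matrix(); y=R[:,1]; h=np.arctan2(y[1],y[0]); roll=0
    if yaw is not None:
        dh=(yaw-h+np.pi/2)%np.pi-np.pi/2; roll=-dh; R=R@Ro.from_rotvec([0,0,roll]).as_matrix()
    print("clock",round(o["clock"],2),"tcp",np.round(o["tool_pos"],4),"yhead",round(h,3),"tilt z",np.round(R[:,2],3),"q6",round(o["q"][5],2),"F",np.round(o["wrist_force"],1),"gap",round(o["finger_gap"],3))
    print("roll",round(roll,3),"shift xyz",np.round(R.T@(np.array(target)-o["tool_pos"]),4))
E
python3 - <<'E'
from h import *
T=lambda x,y:(100+x/6.5,205+y/6.5)
oc,e=tri((247.7,201.5),(261.9,231.2)); print("offcut top",oc.round(4),e)
mt,e=tri((116.5,233.2),(184.5,316.2)); print("meter top",mt.round(4),e, onz("top",(116.5,233.2),.145).round(4))
oz=onz("top",(247.7,201.5),.1057);print("offcut onz",oz.round(4))
c=[onz("top",T(*p),.145) for p in((82,122),(158,130),(132,247),(57,235))]
hd=lambda v:np.arctan2(v[1],v[0])
print("meter y head",hd(c[0]-c[1]),hd(c[3]-c[2]),"x head",hd(c[0]-c[3]),hd(c[1]-c[2]), [np.linalg.norm(c[i]-c[(i+1)%4]).round(4) for i in range(4)])
P=lambda x,y:(175+x/4.2,130+y/4.2)
fl,fr=onz("top",P(33,318),.046),onz("top",P(742,418),.046);bl,br=onz("top",P(45,180),.0745),onz("top",P(766,280),.0745)
print("mould",fl.round(3),fr.round(3),bl.round(3),br.round(3),"heads",hd(fl-fr),hd(bl-br),np.linalg.norm(fl-fr),"ctr",((fl+fr+bl+br)/4).round(4))
print("bin rim", [onz("top",p,.125).round(3).tolist() for p in((399,206),(494,207),(493,287),(398,284))])
go([.5,0,.3],hd(fl-fr))
E
```

```text
offcut top [0.5703 0.0718 0.0904] 0.0013815547426597162
meter top [0.4993 0.3431 0.1377] 6.866610108805219e-05 [0.4984 0.3402 0.145 ]
offcut onz [0.5677 0.071  0.1057]
meter y head 1.4452361281601112 1.3934580081034014 x head -0.16833378994408363 -0.1741925659994641 [np.float64(0.0247), np.float64(0.0379), np.float64(0.0244), np.float64(0.0367)]
mould [0.573 0.228 0.046] [ 0.509 -0.164  0.046] [0.644 0.216 0.075] [ 0.58  -0.176  0.075] heads 1.4082804790158747 1.4081273101798446 0.3971599582686614 ctr [0.5766 0.0257 0.0603]
bin rim [[0.547, -0.254, 0.125], [0.541, -0.456, 0.125], [0.373, -0.435, 0.125], [0.383, -0.24, 0.125]]
clock 0.1 tcp [ 0.2306 -0.6342  0.2306] yhead -1.222 tilt z [-0.     0.001 -1.   ] q6 -0.04 F [-0.1  1.  -0.8] gap 0.994
roll 0.511 shift xyz [ 0.1632 -0.6695 -0.0688]
```

>>> {"name": "servo_tool", "arguments": {"motion": [{"roll": 0.128},{"roll": 0.128},{"roll": 0.128},{"roll": 0.127}], "hand": -1}}

```text
invalid input
```

```bash
python3 -c "
from h import *
go([.575,.07,.21],1.408)"
```

```text
clock 0.1 tcp [ 0.2306 -0.6342  0.2306] yhead -1.222 tilt z [-0.     0.001 -1.   ] q6 -0.04 F [-0.1  1.  -0.8] gap 0.994
roll 0.512 shift xyz [ 0.2257 -0.7507  0.0212]
```

>>> {"name": "servo_tool", "arguments": {"motion": [{"x": 0,"y": 0,"z": 0,"roll": 0.128},{"x": 0,"y": 0,"z": 0,"roll": 0.128},{"x": 0,"y": 0,"z": 0,"roll": 0.128},{"x": 0,"y": 0,"z": 0,"roll": 0.128}], "hand": -1}}

```text
clock: 0.5
tool_pos: [0.2306, -0.6342, 0.2309]
tool_rot: [-3.13, 0.264, 0.0]
wrist_force: [-0.1, 1.1, -0.2]
finger_gap: 1.0
finger_force: 0.0
```

>>> {"name": "servo_tool", "arguments": {"motion": [{"x": 0.0113,"y": -0.0375,"z": 0.001,"roll": 0},{"x": 0.0113,"y": -0.0375,"z": 0.001,"roll": 0},{"x": 0.0113,"y": -0.0375,"z": 0.001,"roll": 0},{"x": 0.0113,"y": -0.0375,"z": 0.001,"roll": 0},{"x": 0.0113,"y": -0.0375,"z": 0.001,"roll": 0},{"x": 0.0113,"y": -0.0375,"z": 0.001,"roll": 0},{"x": 0.0113,"y": -0.0375,"z": 0.001,"roll": 0},{"x": 0.0113,"y": -0.0375,"z": 0.001,"roll": 0},{"x": 0.0113,"y": -0.0375,"z": 0.001,"roll": 0},{"x": 0.0113,"y": -0.0375,"z": 0.001,"roll": 0},{"x": 0.0113,"y": -0.0375,"z": 0.001,"roll": 0},{"x": 0.0113,"y": -0.0375,"z": 0.001,"roll": 0},{"x": 0.0113,"y": -0.0375,"z": 0.001,"roll": 0},{"x": 0.0113,"y": -0.0375,"z": 0.001,"roll": 0},{"x": 0.0113,"y": -0.0375,"z": 0.001,"roll": 0},{"x": 0.0113,"y": -0.0375,"z": 0.001,"roll": 0},{"x": 0.0113,"y": -0.0375,"z": 0.001,"roll": 0},{"x": 0.0113,"y": -0.0375,"z": 0.001,"roll": 0},{"x": 0.0113,"y": -0.0375,"z": 0.001,"roll": 0},{"x": 0.0113,"y": -0.0375,"z": 0.001,"roll": 0}]}}

```text
clock: 2.5
tool_pos: [0.5759, 0.0706, 0.211]
tool_rot: [3.131, -0.256, -0.0]
wrist_force: [-0.1, -0.9, -1.3]
finger_gap: 0.999
finger_force: 0.0
```

```bash
python3 -c "
from h import *
go([.575,.07,.076],1.408)
c=eyes.get_calibration('wrist'); im=eyes.get_image('wrist'); cv2.imwrite('pics/w1.png',im)
np.set_printoptions(suppress=True,precision=4)
print(np.array(c['R']),c['t'])
K,R,t=np.array(c['K']),np.array(c['R']),np.array(c['t'])
p=K@(R@np.array([.5677,.071,.1057])+t);print(p[:2]/p[2])"
```

```text
clock 2.5 tcp [0.5759 0.0706 0.211 ] yhead -1.734 tilt z [-0. -0. -1.] q6 1.81 F [-0.1 -0.9 -1.3] gap 0.999
roll -0.0 shift xyz [-0.0007  0.0007  0.135 ]
[[-0.1609 -0.987  -0.0014]
 [-0.9531  0.155   0.26  ]
 [-0.2564  0.0432 -0.9656]] [0.1621 0.5091 0.5028]
[281.5477 216.4627]
```

View pics/w1.png

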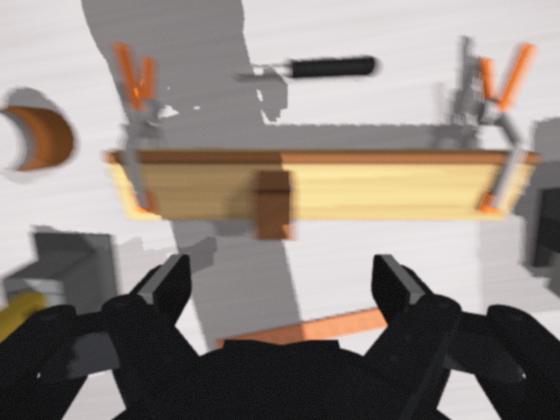

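The wrist view, a little blurred, shows the offcut at about (274,205), roughly 7 px left of where I predicted. I'll measure its mask again now that the arm is still.

```bash
python3 -c "
from h import *
go([.575,.07,.076],1.408)
c=eyes.get_calibration('wrist'); im=eyes.get_image('wrist'); cv2.imwrite('pics/w2.png',im)
hsv=cv2.cvtColor(im,cv2.COLOR_BGR2HSV)
print('row215',im[215,245:305:4].tolist())
m=cv2.inRange(im,(10,20,40),(75,115,190)); m[:165]=0;m[245:]=0;m[:,:230]=0;m[:,:] *= 1;m[:,320:]=0
for y in range(166,244,6):
  x=np.flatnonzero(m[y]); print(y,len(x),x.min() if len(x) else 0,x.max() if len(x) else 0)
K,R,t=np.array(c['K']),np.array(c['R']),np.array(c['t'])
p=K@(R@np.array([.5677,.071,.1057])+t);print(p[:2]/p[2],K[0,0])"
```

```text
clock 2.55 tcp [0.5774 0.0745 0.2103] yhead -1.732 tilt z [-0.     0.002 -1.   ] q6 1.82 F [-1.7  3.  -1.4] gap 0.996
roll 0.001 shift xyz [-0.0015  0.0051  0.1343]
row215 [[68, 98, 118], [68, 98, 118], [66, 95, 117], [66, 94, 116], [64, 92, 114], [43, 65, 96], [42, 63, 97], [45, 69, 102], [45, 69, 102], [45, 69, 103], [41, 64, 97], [40, 59, 91], [43, 65, 99], [45, 70, 106], [60, 92, 138]]
166 55 230 284
172 20 265 284
178 41 262 302
184 48 256 303
190 57 247 303
196 63 243 305
202 67 236 302
208 61 236 303
214 68 235 302
220 68 234 301
226 24 264 287
232 24 265 288
238 27 265 291
[286.48882742 217.51814632] 300.78434624464256
```

>>> {"name": "servo_tool", "arguments": {"motion": [{"x": -0.0015,"y": 0.003,"z": 0.02,"roll": 0},{"x": 0,"y": 0,"z": 0.03,"roll": 0},{"x": 0,"y": 0,"z": 0.03,"roll": 0},{"x": 0,"y": 0,"z": 0.03,"roll": 0},{"x": 0,"y": 0,"z": 0.02,"roll": 0},{"x": 0,"y": 0,"z": 0.01,"roll": 0},{"x": 0,"y": 0,"z": 0,"roll": 0},{"x": 0,"y": 0,"z": 0,"roll": 0}]}}

```text
clock: 3.4
tool_pos: [0.574, 0.0661, 0.0723]
tool_rot: [-3.131, 0.256, -0.001]
wrist_force: [-1.0, -0.4, 0.0]
finger_gap: 1.002
finger_force: 0.0
```

>>> {"name": "servo_tool", "arguments": {"motion": [{"x": 0,"y": 0,"z": 0,"roll": 0},{"x": 0,"y": 0,"z": 0,"roll": 0},{"x": 0,"y": 0,"z": 0,"roll": 0},{"x": 0,"y": 0,"z": 0,"roll": 0},{"x": 0,"y": 0,"z": 0,"roll": 0},{"x": 0,"y": 0,"z": 0,"roll": 0},{"x": 0,"y": 0,"z": 0,"roll": 0},{"x": 0,"y": 0,"z": 0,"roll": 0},{"x": 0,"y": 0,"z": 0,"roll": 0},{"x": 0,"y": 0,"z": 0,"roll": 0}], "hand": 1}}

```text
clock: 4.4
tool_pos: [0.5739, 0.0663, 0.072]
tool_rot: [-3.131, 0.256, -0.001]
wrist_force: [-1.5, -0.3, 5.7]
finger_gap: 0.414
finger_force: 60.1
```

>>> {"name": "servo_tool", "arguments": {"motion": [{"x": 0,"y": 0,"z": -0.02,"roll": 0},{"x": 0,"y": 0,"z": -0.03,"roll": 0},{"x": 0,"y": 0,"z": -0.04,"roll": 0},{"x": 0,"y": 0,"z": -0.04,"roll": 0},{"x": 0,"y": 0,"z": -0.03,"roll": 0}]}}

```text
clock: 4.9
tool_pos: [0.5737, 0.0663, 0.234]
tool_rot: [-3.131, 0.256, -0.003]
wrist_force: [0.8, -0.1, 0.2]
finger_gap: 0.412
finger_force: 59.8
```

```bash
python3 -c "
from h import *
go([.461,-.346,.23],1.53)
go([.461,-.346,.23])
im=eyes.get_image('top'); c=cv2.resize(im[160:300,370:510],None,fx=3,fy=3); 
d=cv2.resize(im[170:235,215:285],None,fx=5,fy=5); d=cv2.copyMakeBorder(d,0,420-d.shape[0],0,0,cv2.BORDER_CONSTANT)
cv2.imwrite('pics/t2.png',np.hstack([c,d]))"
```

```text
clock 4.9 tcp [0.5737 0.0663 0.234 ] yhead -1.734 tilt z [ 0.002  0.    -1.   ] q6 1.8 F [ 0.8 -0.1  0.2] gap 0.412
roll -0.122 shift xyz [-0.0958  0.4165  0.0038]
clock 4.9 tcp [0.5737 0.0663 0.234 ] yhead -1.734 tilt z [ 0.002  0.    -1.   ] q6 1.8 F [ 0.8 -0.1  0.2] gap 0.412
roll 0 shift xyz [-0.0442  0.4251  0.0038]
```

View pics/t2.png

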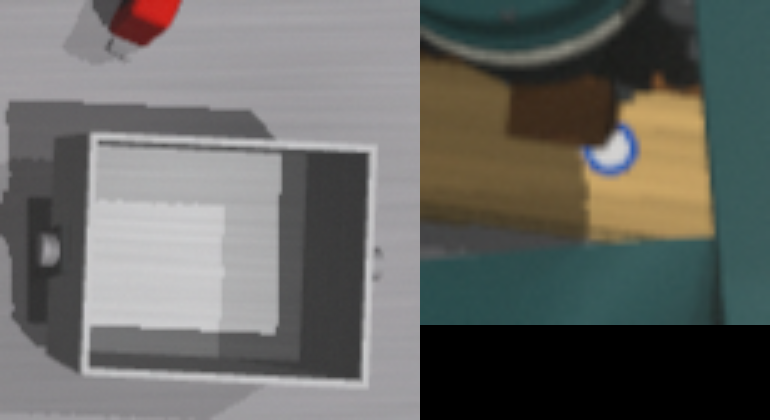

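The bin's rim is clear at about (401,204) to (492,288) and it sits nearly level. The sticker is now exposed at top-view pixel (253.2,199.6).

>>> {"name": "servo_tool", "arguments": {"motion": [{"x": -0.002,"y": 0.015,"z": 0,"roll": 0},{"x": -0.004,"y": 0.03,"z": 0,"roll": 0},{"x": -0.004,"y": 0.04,"z": 0,"roll": 0},{"x": -0.004,"y": 0.04,"z": 0,"roll": 0},{"x": -0.004,"y": 0.04,"z": 0,"roll": 0},{"x": -0.004,"y": 0.04,"z": 0,"roll": 0},{"x": -0.004,"y": 0.04,"z": 0,"roll": 0},{"x": -0.004,"y": 0.04,"z": 0,"roll": 0},{"x": -0.004,"y": 0.04,"z": 0,"roll": 0},{"x": -0.004,"y": 0.04,"z": 0,"roll": 0},{"x": -0.003,"y": 0.03,"z": 0,"roll": 0},{"x": -0.002,"y": 0.02,"z": 0,"roll": 0},{"x": 0,"y": 0.01,"z": 0,"roll": 0},{"x": 0,"y": 0,"z": 0,"roll": 0},{"x": 0,"y": 0,"z": 0,"roll": 0}]}}

```text
clock: 6.45
tool_pos: [0.4621, -0.3456, 0.2308]
tool_rot: [-3.131, 0.256, 0.001]
wrist_force: [0.0, 0.1, -0.1]
finger_gap: 0.416
finger_force: 59.9
```

```bash
python3 -c "
from h import *
m=np.mean([onz('top',p,.125) for p in((401.3,204.3),(495.3,208.7),(491.7,288),(397.3,284.3))],0); print(m)
print('mark',onz('top',(253.2,199.6),.0587))
go([m[0],m[1],.065])"
```

```text
[ 0.46042338 -0.3471386   0.125     ]
mark [0.58157568 0.06189338 0.0587    ]
clock 6.45 tcp [ 0.4621 -0.3456  0.2308] yhead -1.734 tilt z [-0.001  0.001 -1.   ] q6 1.05 F [ 0.   0.1 -0.1] gap 0.416
roll 0 shift xyz [-0.0013  0.0019  0.1658]
```

>>> {"name": "servo_tool", "arguments": {"motion": [{"x": 0,"y": 0,"z": 0.02,"roll": 0},{"x": 0,"y": 0,"z": 0.035,"roll": 0},{"x": 0,"y": 0,"z": 0.035,"roll": 0},{"x": 0,"y": 0,"z": 0.035,"roll": 0},{"x": 0,"y": 0,"z": 0.025,"roll": 0},{"x": 0,"y": 0,"z": 0.01,"roll": 0},{"x": 0,"y": 0,"z": 0,"roll": 0},{"x": 0,"y": 0,"z": 0,"roll": 0}]}}

```text
clock: 7.25
tool_pos: [0.4628, -0.3461, 0.0728]
tool_rot: [3.13, -0.255, 0.002]
wrist_force: [-0.6, 0.8, 0.1]
finger_gap: 0.416
finger_force: 59.9
```

>>> {"name": "servo_tool", "arguments": {"motion": [{"x": 0,"y": 0,"z": 0,"roll": 0},{"x": 0,"y": 0,"z": 0,"roll": 0},{"x": 0,"y": 0,"z": 0,"roll": 0},{"x": 0,"y": 0,"z": 0,"roll": 0},{"x": 0,"y": 0,"z": 0,"roll": 0},{"x": 0,"y": 0,"z": 0,"roll": 0},{"x": 0,"y": 0,"z": 0,"roll": 0},{"x": 0,"y": 0,"z": 0,"roll": 0},{"x": 0,"y": 0,"z": -0.02,"roll": 0},{"x": 0,"y": 0,"z": -0.04,"roll": 0},{"x": 0,"y": 0,"z": -0.04,"roll": 0},{"x": 0,"y": 0,"z": -0.04,"roll": 0},{"x": 0,"y": 0,"z": -0.04,"roll": 0},{"x": 0,"y": 0,"z": -0.03,"roll": 0},{"x": 0,"y": 0,"z": -0.01,"roll": 0},{"x": 0,"y": 0,"z": 0,"roll": 0}], "hand": -1}}

```text
clock: 8.85
tool_pos: [0.4623, -0.3463, 0.2924]
tool_rot: [3.13, -0.256, 0.003]
wrist_force: [0.3, -0.0, -0.7]
finger_gap: 1.003
finger_force: 0.0
```

```bash
python3 -c "
from h import *
go([.4984,.3402,.29],1.40)
im=eyes.get_image('side'); cv2.imwrite('pics/s2.png',im)
w=eyes.get_image('wrist')
cv2.imwrite('pics/s2.png',np.vstack([cv2.resize(im[90:240,300:450],(400,400)),])); cv2.imwrite('pics/s2.png',np.hstack([cv2.resize(im[90:240,300:450],(300,300)),cv2.resize(w,(400,300))]))"
```

```text
clock 8.85 tcp [ 0.4623 -0.3463  0.2924] yhead -1.734 tilt z [ 0.002 -0.001 -1.   ] q6 1.05 F [ 0.3 -0.  -0.7] gap 1.003
roll 0.008 shift xyz [-0.0812 -0.6827  0.0016]
```

View pics/s2.png

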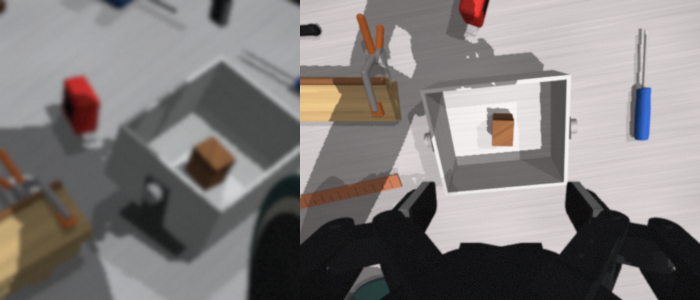

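The offcut is lying flat in the middle of the bin and released, seen at (503,130) in the wrist panel. Next is the meter.

>>> {"name": "servo_tool", "arguments": {"motion": [{"x": -0.002,"y": -0.02,"z": 0,"roll": 0.008},{"x": -0.004,"y": -0.035,"z": 0,"roll": 0},{"x": -0.005,"y": -0.04,"z": 0,"roll": 0},{"x": -0.005,"y": -0.04,"z": 0,"roll": 0},{"x": -0.005,"y": -0.04,"z": 0,"roll": 0},{"x": -0.005,"y": -0.04,"z": 0,"roll": 0},{"x": -0.005,"y": -0.04,"z": 0,"roll": 0},{"x": -0.005,"y": -0.04,"z": 0,"roll": 0},{"x": -0.005,"y": -0.04,"z": 0,"roll": 0},{"x": -0.005,"y": -0.04,"z": 0,"roll": 0},{"x": -0.005,"y": -0.04,"z": 0,"roll": 0},{"x": -0.005,"y": -0.04,"z": 0,"roll": 0},{"x": -0.005,"y": -0.04,"z": 0,"roll": 0},{"x": -0.005,"y": -0.04,"z": 0,"roll": 0},{"x": -0.005,"y": -0.04,"z": 0.01,"roll": 0},{"x": -0.005,"y": -0.04,"z": 0.01,"roll": 0},{"x": -0.003,"y": -0.03,"z": 0.01,"roll": 0},{"x": -0.002,"y": -0.02,"z": 0.01,"roll": 0},{"x": 0,"y": -0.017,"z": 0,"roll": 0},{"x": 0,"y": 0,"z": 0,"roll": 0}]}}

```text
clock: 10.95
tool_pos: [0.4984, 0.3407, 0.2503]
tool_rot: [3.129, -0.267, -0.002]
wrist_force: [0.2, -0.1, 0.2]
finger_gap: 1.001
finger_force: 0.0
```

>>> {"name": "servo_tool", "arguments": {"motion": [{"x": 0,"y": 0,"z": 0,"roll": 0},{"x": 0,"y": 0,"z": 0,"roll": 0}]}}

```text
clock: 11.15
tool_pos: [0.4986, 0.3389, 0.2518]
tool_rot: [-3.13, 0.27, -0.001]
wrist_force: [-0.4, -0.1, -0.3]
finger_gap: 0.999
finger_force: 0.0
```

```bash
python3 -c "
from h import *
go([.4984,.3402,.098],1.40)
c=eyes.get_calibration('wrist'); im=eyes.get_image('wrist'); cv2.imwrite('pics/w3.png',im)
m=cv2.inRange(im,(0,110,150),(90,255,255)); n,l,s,ce=cv2.connectedComponentsWithStats(m); print(s[s[:,4]>60].tolist())
K,R,t=np.array(c['K']),np.array(c['R']),np.array(c['t'])
p=K@(R@np.array([.4984,.3402,.145])+t);print(p[:2]/p[2])"
```

```text
clock 11.15 tcp [0.4986 0.3389 0.2518] yhead -1.743 tilt z [ 0.001  0.    -1.   ] q6 2.3 F [-0.4 -0.1 -0.3] gap 0.999
roll -0.001 shift xyz [-0.0005 -0.0012  0.1538]
[[0, 0, 560, 420, 234252], [383, 69, 21, 23, 190], [263, 188, 28, 41, 353]]
[279.03257398 207.40738157]
```

View pics/w3.png

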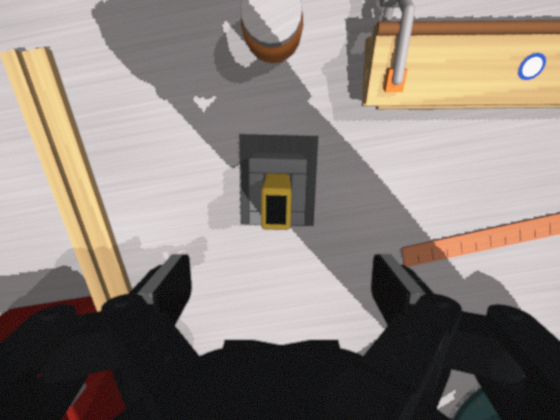

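The wrist view shows the meter top centred at about (276.5,210), 2–3 px off the prediction. The yaw is aligned within a degree or so. I'll correct by about 2 mm and descend.

>>> {"name": "servo_tool", "arguments": {"motion": [{"x": -0.002,"y": -0.003,"z": 0.02,"roll": 0},{"x": 0,"y": 0,"z": 0.03,"roll": 0},{"x": 0,"y": 0,"z": 0.03,"roll": 0},{"x": 0,"y": 0,"z": 0.03,"roll": 0},{"x": 0,"y": 0,"z": 0.025,"roll": 0},{"x": 0,"y": 0,"z": 0.015,"roll": 0},{"x": 0,"y": 0,"z": 0.005,"roll": 0},{"x": 0,"y": 0,"z": 0,"roll": 0},{"x": 0,"y": 0,"z": 0,"roll": 0}]}}

```text
clock: 12.1
tool_pos: [0.4974, 0.3432, 0.0978]
tool_rot: [-3.129, 0.269, -0.002]
wrist_force: [-0.2, -0.6, 0.8]
finger_gap: 0.999
finger_force: 0.0
```

>>> {"name": "servo_tool", "arguments": {"motion": [{"x": 0,"y": 0,"z": 0,"roll": 0},{"x": 0,"y": 0,"z": 0,"roll": 0},{"x": 0,"y": 0,"z": 0,"roll": 0},{"x": 0,"y": 0,"z": 0,"roll": 0},{"x": 0,"y": 0,"z": 0,"roll": 0},{"x": 0,"y": 0,"z": 0,"roll": 0},{"x": 0,"y": 0,"z": 0,"roll": 0},{"x": 0,"y": 0,"z": 0,"roll": 0},{"x": 0,"y": 0,"z": 0,"roll": 0},{"x": 0,"y": 0,"z": 0,"roll": 0},{"x": 0,"y": 0,"z": 0,"roll": 0},{"x": 0,"y": 0,"z": 0,"roll": 0}], "hand": 1}}

```text
clock: 13.3
tool_pos: [0.4969, 0.3431, 0.0965]
tool_rot: [-3.13, 0.269, -0.0]
wrist_force: [-0.9, -1.0, 5.8]
finger_gap: 0.293
finger_force: 59.0
```

>>> {"name": "servo_tool", "arguments": {"motion": [{"x": 0,"y": 0,"z": -0.006,"roll": 0},{"x": 0,"y": 0,"z": -0.01,"roll": 0},{"x": 0,"y": 0,"z": -0.01,"roll": 0},{"x": 0,"y": 0,"z": -0.008,"roll": 0},{"x": 0,"y": 0,"z": -0.002,"roll": 0},{"x": 0,"y": 0,"z": 0,"roll": 0},{"x": 0,"y": 0,"z": 0,"roll": 0}]}}

```text
clock: 14.0
tool_pos: [0.4967, 0.3429, 0.132]
tool_rot: [3.13, -0.269, -0.001]
wrist_force: [-0.1, -0.4, -1.4]
finger_gap: 0.297
finger_force: 58.8
```

>>> {"name": "servo_tool", "arguments": {"motion": [{"x": -0.004,"y": 0,"z": 0,"roll": 0},{"x": -0.004,"y": 0,"z": 0,"roll": 0},{"x": -0.004,"y": 0,"z": 0,"roll": 0},{"x": -0.004,"y": 0,"z": 0,"roll": 0},{"x": -0.004,"y": 0,"z": 0,"roll": 0}]}}

```text
clock: 14.5
tool_pos: [0.4775, 0.3465, 0.1326]
tool_rot: [-3.13, 0.269, -0.004]
wrist_force: [8.3, -0.4, -2.7]
finger_gap: 0.296
finger_force: 59.3
```

>>> {"name": "servo_tool", "arguments": {"motion": [{"x": -0.004,"y": 0,"z": 0,"roll": 0},{"x": -0.004,"y": 0,"z": 0,"roll": 0},{"x": -0.004,"y": 0,"z": 0,"roll": 0},{"x": -0.004,"y": 0,"z": 0,"roll": 0},{"x": -0.004,"y": 0,"z": 0,"roll": 0},{"x": 0,"y": 0,"z": 0,"roll": 0}]}}

```text
clock: 15.1
tool_pos: [0.4576, 0.3498, 0.1327]
tool_rot: [-3.13, 0.268, -0.003]
wrist_force: [5.1, -1.6, -0.8]
finger_gap: 0.294
finger_force: 59.6
```

```bash
python3 -c "
from h import *
go([.5,.34,.2])
w=eyes.get_image('wrist');s=eyes.get_image('side');t=eyes.get_image('top')
f=lambda im,x,y,w,h,k:cv2.resize(im[y:y+h,x:x+w],None,fx=k,fy=k,interpolation=cv2.INTER_CUBIC)
cv2.imwrite('pics/tilt1.png',np.hstack([f(w,160,100,240,180,1.67)[:300,:400],f(s,140,270,100,75,4)]))"
```

```text
clock 15.1 tcp [0.4576 0.3498 0.1327] yhead -1.742 tilt z [ 0.002  0.    -1.   ] q6 2.35 F [ 5.1 -1.6 -0.8] gap 0.294
roll 0 shift xyz [ 0.0436  0.0024 -0.0672]
```

View pics/tilt1.png

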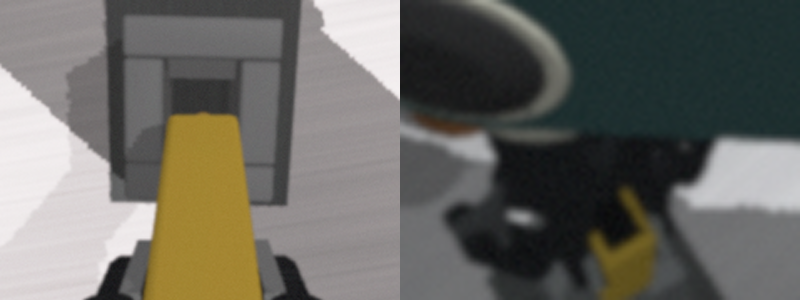

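The wrist panel shows the handle leaning with its foot end toward +x. The bottom edge of its +x face is at wrist pixel (282,169). I'll turn that into a tilt angle.

```bash
cat > tilt.py <<'E'
from h import *
def tiltfrom(v, c, o):
    "tilt (deg) whose bottom front handle edge shows at row v, for pivot x offsets"
    K,Rc,t=map(np.array,(c['K'],c['R'],c['t'])); R=Ro.from_rotvec(o['tool_rot']).as_matrix()
    th=np.radians(np.arange(0,45,.25))
    for dx in(-.002,0,.002):
        P=np.c_[dx+.072*np.sin(th)+.019*np.cos(th),0*th,-.0205+.072*np.cos(th)-.019*np.sin(th)]
        q=(K@(Rc@(R@P.T+np.array(o['tool_pos'])[:,None])+t[:,None])); vv=q[1]/q[2]
        print(dx,np.degrees(th[np.argmin(abs(vv-v))]),(q[0]/q[2])[0].round(0),end=' | ')
    print()
def edge(im,cols=range(272,293,4)):
    m=cv2.inRange(cv2.cvtColor(im,cv2.COLOR_BGR2HSV),(18,110,60),(35,255,255))
    return [int(np.flatnonzero(m[:,c])[0]) if m[:,c].any() else -1 for c in cols]
if __name__=="__main__":
    o=r.get_obs(); c=eyes.get_calibration('wrist'); im=eyes.get_image('wrist'); e=edge(im); print(e); tiltfrom(np.median(e),c,o); go(o["tool_pos"])
E
python3 tilt.py
```

```text
[168, 168, 167, 168, 168, 168]
-0.002 21.25 280.0 | 0 19.25 280.0 | 0.002 17.25 280.0 | 
clock 15.3 tcp [0.4577 0.3498 0.1327] yhead -1.742 tilt z [ 0.001  0.    -1.   ] q6 2.35 F [ 3.3 -1.2  1.1] gap 0.298
roll 0 shift xyz [-0.  0.  0.]
```

Tilt is about 19° (±2), within the limit of 8.6° either side of 20°. Next I'll lift clear.

>>> {"name": "servo_tool", "arguments": {"motion": [{"x": 0.001,"y": 0,"z": -0.006,"roll": 0},{"x": 0,"y": 0,"z": -0.01,"roll": 0},{"x": 0,"y": 0,"z": -0.015,"roll": 0},{"x": 0,"y": 0,"z": -0.015,"roll": 0},{"x": 0,"y": 0,"z": -0.015,"roll": 0},{"x": 0,"y": 0,"z": -0.015,"roll": 0},{"x": 0,"y": 0,"z": -0.01,"roll": 0},{"x": 0,"y": 0,"z": -0.004,"roll": 0},{"x": 0,"y": 0,"z": 0,"roll": 0},{"x": 0,"y": 0,"z": 0,"roll": 0}]}}

```text
clock: 16.3
tool_pos: [0.4583, 0.3495, 0.2217]
tool_rot: [3.13, -0.269, -0.001]
wrist_force: [-0.1, -1.0, -1.7]
finger_gap: 0.294
finger_force: 59.3
```

```bash
cat > mark.py <<'E'
from h import *
def mark(n):
    c=eyes.get_calibration(n); im=eyes.get_image(n); cv2.imwrite(f'pics/m_{n}_{r.get_obs()["clock"]:.1f}.png',im)
    m=cv2.inRange(cv2.cvtColor(im,cv2.COLOR_BGR2HSV),(100,110,50),(130,255,255)); 
    out=[]
    for k in cv2.findContours(m,cv2.RETR_EXTERNAL,cv2.CHAIN_APPROX_NONE)[0]:
        if len(k)>14:
            (u,v),ax,_=cv2.fitEllipse(k); P=onz(n,(u,v),.0587,c)
            if np.hypot(P[0]-.5816,P[1]-.062)<.05: out.append(P); print(n,(round(u,1),round(v,1)),np.round(ax,1),P.round(4))
    return out
if __name__=="__main__":
    mark('wrist');mark('top'); mark('side')
E
python3 mark.py; python3 tilt.py
```

```text
wrist (558.3, 16.2) [ 2.1 12.4] [0.5757 0.0769 0.0587]
top (248.1, 198.1) [12.1 18.4] [0.5854 0.0737 0.0587]
top (254.6, 199.2) [10.7 13.6] [0.5824 0.0587 0.0587]
[170, 169, 168, 169, 169, 169]
-0.002 20.75 280.0 | 0 18.75 280.0 | 0.002 16.75 280.0 | 
clock 16.5 tcp [0.4583 0.3496 0.2217] yhead -1.742 tilt z [-0.001 -0.001 -1.   ] q6 2.35 F [-0.2  0.5 -1.8] gap 0.298
roll 0 shift xyz [-0.      0.      0.0001]
```

>>> {"name": "servo_tool", "arguments": {"motion": [{"x": 0.005,"y": 0.012,"z": 0,"roll": -0.009},{"x": 0.009,"y": 0.024,"z": 0,"roll": 0},{"x": 0.01,"y": 0.025,"z": 0,"roll": 0},{"x": 0.01,"y": 0.025,"z": 0,"roll": 0},{"x": 0.01,"y": 0.025,"z": 0,"roll": 0},{"x": 0.01,"y": 0.025,"z": 0,"roll": 0},{"x": 0.01,"y": 0.025,"z": 0,"roll": 0},{"x": 0.01,"y": 0.025,"z": 0,"roll": 0},{"x": 0.01,"y": 0.025,"z": 0,"roll": 0},{"x": 0.01,"y": 0.025,"z": 0,"roll": 0},{"x": 0.006,"y": 0.016,"z": 0,"roll": 0},{"x": 0.004,"y": 0.01,"z": 0,"roll": 0},{"x": 0,"y": 0,"z": 0,"roll": 0},{"x": 0,"y": 0,"z": 0,"roll": 0},{"x": 0,"y": 0,"z": 0,"roll": 0}]}}

```text
clock: 18.0
tool_pos: [0.5185, 0.075, 0.2222]
tool_rot: [-3.131, 0.253, 0.0]
wrist_force: [0.4, -0.5, -0.9]
finger_gap: 0.299
finger_force: 59.3
```

```bash
python3 mark.py; python3 tilt.py; cp $(ls -t pics/m_wrist* | head -1) pics/hov.png
```

```text
wrist (281.5, 131.5) [23.3 23.5] [0.5794 0.0643 0.0587]
[120, 105, 116, 104, 170, 170]
-0.002 44.75 280.0 | 0 44.75 280.0 | 0.002 44.75 280.0 | 
clock 18.2 tcp [0.5186 0.0748 0.2223] yhead -1.732 tilt z [ 0.  0. -1.] q6 1.83 F [-0.5 -0.2 -1.5] gap 0.296
roll 0 shift xyz [-0.     -0.0001  0.    ]
```

View pics/hov.png

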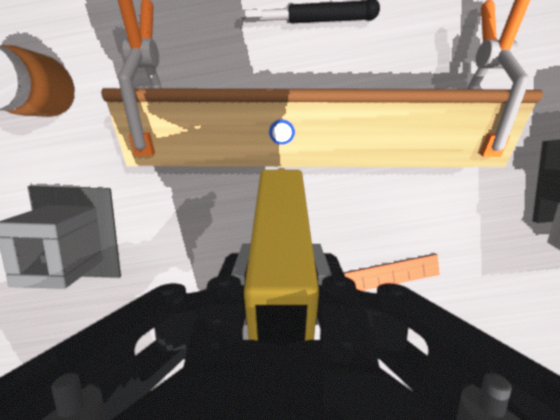

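The hover view shows the mark at (281.5,131.5), right in line with the meter, whose handle end is centred at about u = 282. Next I'll move to about 15 mm off the face along the meter axis, then look with the side and top cameras.

>>> {"name": "servo_tool", "arguments": {"motion": [{"x": 0.003,"y": 0.001,"z": 0.008,"roll": 0},{"x": 0.005,"y": 0,"z": 0.015,"roll": 0},{"x": 0.005,"y": 0,"z": 0.015,"roll": 0},{"x": 0.005,"y": 0,"z": 0.015,"roll": 0},{"x": 0.003,"y": 0,"z": 0.01,"roll": 0},{"x": 0.002,"y": 0,"z": 0.006,"roll": 0},{"x": 0,"y": 0,"z": 0,"roll": 0},{"x": 0,"y": 0,"z": 0,"roll": 0},{"x": 0,"y": 0,"z": 0,"roll": 0}]}}

```text
clock: 19.1
tool_pos: [0.5414, 0.0696, 0.1541]
tool_rot: [-3.131, 0.254, -0.002]
wrist_force: [-0.6, -0.5, -1.1]
finger_gap: 0.299
finger_force: 59.3
```

```bash
cat > st.py <<'E'
from h import *
F=[];P=[]
for i in range(8):
    eyes.get_image('wrist'); o=r.get_obs(); F.append(o['wrist_force']); P.append(o['tool_pos'])
print(round(o['clock'],2),'F',np.mean(F,0).round(2),'sd',np.std(F,0).round(2),'pos',np.mean(P,0).round(4))
E
python3 st.py; python3 -c "
from h import *
s=eyes.get_image('side');t=eyes.get_image('top');w=eyes.get_image('wrist')
f=lambda im,x,y,w,h,k:cv2.resize(im[y:y+h,x:x+w],None,fx=k,fy=k,interpolation=cv2.INTER_CUBIC)
cv2.imwrite('pics/n1.png',np.hstack([f(s,220,190,100,75,4),f(w,210,60,140,105,2.857)[:300,:400]]))
R=Ro.from_rotvec(r.get_obs()['tool_rot']).as_matrix();p=r.get_obs()['tool_pos']
for th in(17,19,21):
  a=np.radians(th); T=p+R@np.array([.106*np.sin(a),0,-.0205+.106*np.cos(a)]); print(th,T.round(4))
for n in('side','wrist'):
  c=eyes.get_calibration(n)
  for X in(T,[.5794,.0643,.0587],[.5816,.0619,.0587]):
    q=np.array(c['K'])@(np.array(c['R'])@X+c['t']);print(n,(q[:2]/q[2]).round(1))"
```

```text
19.5 F [ 0.01  0.13 -1.37] sd [0.37 0.3  0.61] pos [0.5412 0.0696 0.1537]
17 [0.5718 0.0646 0.0725]
19 [0.5752 0.064  0.0736]
21 [0.5787 0.0634 0.0749]
side [262.  231.2]
side [261.8 235.5]
side [261.9 234.4]
wrist [280.4 166.5]
wrist [279.2 163.2]
wrist [281.8 159.9]
```

View pics/n1.png

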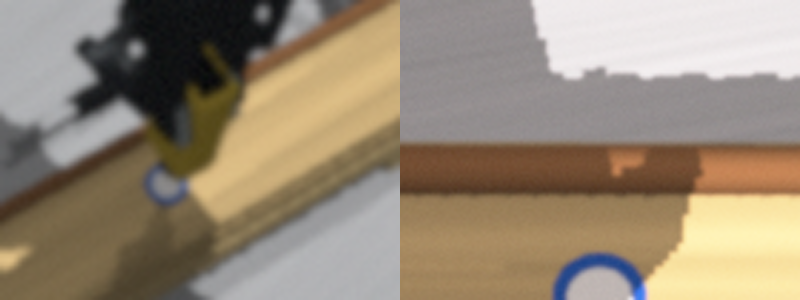

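The sticker sits at side pixel (261.5,236) and wrist pixel (280,164), which matches the mark at (0.579,0.064). I'll advance along the axis and use averaged wrist force against the baseline of Fz = -1.37.

>>> {"name": "servo_tool", "arguments": {"motion": [{"x": 0.001,"y": 0,"z": 0.003,"roll": 0},{"x": 0.001,"y": 0,"z": 0.003,"roll": 0},{"x": 0.001,"y": 0,"z": 0.003,"roll": 0},{"x": 0.001,"y": 0,"z": 0.003,"roll": 0},{"x": 0.0005,"y": 0,"z": 0.002,"roll": 0},{"x": 0.0005,"y": 0,"z": 0.001,"roll": 0},{"x": 0.0005,"y": 0,"z": 0.001,"roll": 0},{"x": 0,"y": 0,"z": 0,"roll": 0},{"x": 0,"y": 0,"z": 0,"roll": 0}]}}

```text
clock: 20.55
tool_pos: [0.5466, 0.0687, 0.1374]
tool_rot: [-3.131, 0.254, 0.0]
wrist_force: [-1.4, -0.2, -0.6]
finger_gap: 0.297
finger_force: 59.4
```

```bash
python3 st.py
```

```text
20.95 F [-1.54  0.2  -0.37] sd [0.57 0.59 0.28] pos [0.5466 0.0687 0.1374]
```

>>> {"name": "servo_tool", "arguments": {"motion": [{"x": 0.0005,"y": 0,"z": 0.001,"roll": 0},{"x": 0,"y": 0,"z": 0.001,"roll": 0},{"x": 0.0005,"y": 0,"z": 0.001,"roll": 0},{"x": 0,"y": 0,"z": 0,"roll": 0},{"x": 0,"y": 0,"z": 0,"roll": 0}]}}

```text
clock: 21.45
tool_pos: [0.5476, 0.0685, 0.1343]
tool_rot: [-3.131, 0.255, -0.0]
wrist_force: [-1.2, -0.0, 1.5]
finger_gap: 0.292
finger_force: 59.6
```

```bash
python3 st.py; python3 st.py
```

```text
21.85 F [-0.69  0.12  1.01] sd [0.63 0.33 0.33] pos [0.5476 0.0685 0.1344]
22.25 F [-1.04  0.56  0.93] sd [0.3  0.54 0.42] pos [0.5476 0.0685 0.1343]
```

Axis force is about 2.5 N, so the foot is about 5 mm in. The estimated tip is within about 2 mm of the mark. I'll hold for two seconds.

>>> {"name": "servo_tool", "arguments": {"motion": [{"x": 0,"y": 0,"z": 0,"roll": 0},{"x": 0,"y": 0,"z": 0,"roll": 0},{"x": 0,"y": 0,"z": 0,"roll": 0},{"x": 0,"y": 0,"z": 0,"roll": 0},{"x": 0,"y": 0,"z": 0,"roll": 0},{"x": 0,"y": 0,"z": 0,"roll": 0},{"x": 0,"y": 0,"z": 0,"roll": 0},{"x": 0,"y": 0,"z": 0,"roll": 0},{"x": 0,"y": 0,"z": 0,"roll": 0},{"x": 0,"y": 0,"z": 0,"roll": 0},{"x": 0,"y": 0,"z": 0,"roll": 0},{"x": 0,"y": 0,"z": 0,"roll": 0},{"x": 0,"y": 0,"z": 0,"roll": 0},{"x": 0,"y": 0,"z": 0,"roll": 0},{"x": 0,"y": 0,"z": 0,"roll": 0},{"x": 0,"y": 0,"z": 0,"roll": 0},{"x": 0,"y": 0,"z": 0,"roll": 0},{"x": 0,"y": 0,"z": 0,"roll": 0},{"x": 0,"y": 0,"z": 0,"roll": 0},{"x": 0,"y": 0,"z": 0,"roll": 0}]}}

```text
clock: 24.25
tool_pos: [0.5476, 0.0685, 0.1343]
tool_rot: [-3.131, 0.255, -0.0]
wrist_force: [-0.6, 0.3, 1.3]
finger_gap: 0.295
finger_force: 59.6
```

```bash
python3 st.py; python3 -c "
from tilt import *
o=r.get_obs();c=eyes.get_calibration('wrist');im=eyes.get_image('wrist');h=cv2.cvtColor(im,cv2.COLOR_BGR2HSV)
print(h[140:240:5,282].tolist())
for v in(165,170,175):tiltfrom(v,c,o)"
```

```text
24.65 F [-0.77  0.46  1.26] sd [0.32 0.53 0.33] pos [0.5476 0.0685 0.1343]
[[17, 107, 150], [18, 107, 155], [17, 110, 167], [18, 108, 170], [113, 106, 130], [122, 27, 161], [21, 138, 165], [22, 179, 162], [22, 176, 161], [22, 181, 161], [22, 176, 161], [22, 179, 161], [22, 173, 164], [22, 175, 162], [22, 178, 159], [22, 182, 161], [22, 175, 162], [22, 178, 159], [23, 183, 159], [22, 177, 161]]
-0.002 23.25 280.0 | 0 21.0 280.0 | 0.002 19.0 280.0 | 
-0.002 20.0 280.0 | 0 18.0 280.0 | 0.002 16.0 280.0 | 
-0.002 17.0 280.0 | 0 14.999999999999998 280.0 | 0.002 13.0 280.0 |
```

```bash
python3 -c "
from workcell import r
print(r.finish_job())"
```

```text
the job is handed in; nothing more can be done
None
```

I handed the job in at about 25 s; no verdict came back. The offcut is in the bin, and the meter is held on the spot at about 19° (square is 20°), pressing about 2.5 N with the foot about 5 mm in. I viewed 11 pictures, one over the limit of 10.

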